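# Load the stage insert of a live-cell imager

## Task

Load a dish for the imager: draw the stage insert straight out of the imager's channel by its pull and nest it between the pins of the white loading stand, with the dish seat over the round opening. Then seat the lidded culture dish in the insert, put the steel weight ring over the dish and finally the grey humidity lid over the ring's collar, each fully home. Keep the insert and the dish level throughout, do not disturb the empty open dish or the roll of tape, and leave everything released and at rest.

Things in the scene. Friction and masses are not known exactly. Their poses are not given: they have to be found in the camera images.
- imager: White bench imager, fixed, 180x136x168 mm. Origin on the worktop below the channel; -x points out of its mouth. Channel floor z=54, rails with overhanging lips x=-28..80, 1.5 mm play beside and above the insert; hood x>14, z 129-168. At first the insert lies in it, axes parallel, origins within 12 mm in x; its pull stands out in front. Insert drawn 110 mm to -x is clear; light friction.
- stage_insert: Aluminium stage insert, 0.11-0.18 kg, plate 150x84x8 mm with an upright black pull. Origin on its underside; z up, x along the plate, which spans x=-78..72, y=-42..42 mm. The pull is at the -x end, the dish seat, a round recess 65 mm wide and 4 mm deep (ledge at z=4, 50 mm hole through it), at x=+30.
- pull (a point): Middle of the insert's black pull, a block 34 mm (insert x) by 14 mm (insert y) by 26 mm high, standing on the plate: at x=-62, y=0, z=21 mm in the insert's frame (plate top z=8, pull's top z=34). Pinch it across y.
- dish_seat (a point): Centre of the insert's dish seat, on the ledge: x=+30, y=0, z=4 mm in the insert's frame.
- loading_stand: White loading stand, fixed: plate 186x112 mm on legs, top at z=30 mm, with six round-topped steel pins 14 mm high that leave 2.5 mm of play all round the insert. Origin on the worktop; a 70 mm round opening in the plate is centred at x=+30, y=0. The insert is home with its origin at (0, 0, 30 mm) and its axes along the stand's, so that its seat is over the opening.
- dish: Culture dish with lid (one piece), clear with pink medium, 60 mm across the lid, 15 mm high; body 57 mm across, lid rim 8 to 15 mm up. Origin at the centre of its underside, z up. Home: underside on the seat's ledge, centred on the seat.
- weight_ring: Steel weight ring, 0.11-0.23 kg. Origin at the centre of its underside, z up: skirt 72 mm outside, 64.8 inside, z=0-5 mm; flange z=5-9 with a 40 mm hole; on it a collar 52 mm outside, z=9-23, to grip it by. Home: flange on the dish's lid, skirt round the lid; its origin is then 10 mm above the dish's and 14 mm above the insert's.
- humidity_lid: Grey plastic lid, a shallow cap 63 mm across. Origin at the centre of its rim, z up: 57 mm inside, 10 mm deep, top at z=13 mm; round knob 20 mm across (16 mm at its foot), z=13-31. Home: resting on the top of the ring's collar with the cap round it; its origin is then 13 mm above the ring's and 27 mm above the insert's.
- open_dish: Empty clear dish base without lid, 83 mm across, 12 mm high, origin at the centre of its underside; not part of the job, leave it.
- tape_roll: Roll of masking tape lying flat, 100 mm across, 25 mm high, origin at the centre of its underside; leave it.

How it is judged:
On the way, in this order (a step that is already met when the one before it is completed fails the run):
1. the insert is out of the channel and home on the loading stand (x of stage_insert in the frame of loading_stand between -0.005 and 0.005 m and x of dish_seat in the frame of loading_stand between 0.023 and 0.037 m and y of stage_insert in the frame of loading_stand between -0.005 and 0.005 m and z of stage_insert in the frame of loading_stand between 0.027 and 0.033 m and angle between the x axis of stage_insert and the x axis of loading_stand, either way round below 0.07 rad and angle between stage_insert's own z axis and vertical below 0.05 rad), for 0.2 s.
2. the dish is home in the insert (x of dish in the frame of stage_insert between 0.025 and 0.035 m and y of dish in the frame of stage_insert between -0.005 and 0.005 m and z of dish in the frame of stage_insert between 0.002 and 0.006 m and angle between dish's own z axis and vertical below 0.07 rad), for 0.2 s.
3. the weight ring is home on the dish (horizontal distance between weight_ring and dish below 0.005 m and z of weight_ring in the frame of stage_insert between 0.0115 and 0.0165 m and angle between weight_ring's own z axis and vertical below 0.07 rad), for 0.2 s.
4. the humidity lid is home on the ring (horizontal distance between humidity_lid and weight_ring below 0.005 m and z of humidity_lid in the frame of stage_insert between 0.0245 and 0.0295 m and angle between humidity_lid's own z axis and vertical below 0.07 rad), for 0.2 s.
At the end, for the whole second after the job is handed in: Insert on the stand between the pins, seat over the opening (5 mm, 4 deg, height 3 mm); dish in the seat (5 mm, height 2 mm), weight ring on the dish, lid on the ring's collar (each centred within 5 mm, height 2.5 mm, level within 4 deg); all released and at rest (all of step 1 and all of step 2 and all of step 3 and all of step 4 and linear speed of each of stage_insert, dish, weight_ring, humidity_lid below 0.02 m/s and angular speed of each of stage_insert, dish, weight_ring, humidity_lid below 0.2 rad/s); the robot touches nothing.
It fails at once if the insert is tilted by more than 14 degrees (angle between stage_insert's own z axis and vertical above 0.25 rad).
It fails at once if the dish is tilted by more than 20 degrees (angle between dish's own z axis and vertical above 0.35 rad).
It fails at once if the open dish is moved by more than 25 mm (distance of open_dish from where it was at the start of the episode above 0.025 m).
It fails at once if the roll of tape is moved by more than 25 mm (distance of tape_roll from where it was at the start of the episode above 0.025 m).
It also fails if it takes over 112 s, if anything falls off the work surface, if the arm or the gripper's body presses on something with over 40 N, if the wrist force passes 120 N, or if a joint passes its speed limit or range.

## Robot

A 6-joint arm with a two-finger parallel gripper is mounted at the origin on a cart in front of the work surface, level with it; the furniture and walls round the work are solid. World frame = base frame: x ahead of the robot, y to its left, z up, the work surface at z = 0. Lengths are in m, angles in rad, forces in N, time in s.
With the tool pointing down it reaches from about 0.3 to 0.85 m from the base axis. Payload 4.2 kg.
Tool frame: the origin (TCP) lies between the finger pads; the fingertips stand 8 mm ahead of it and the grasp point (between the pads) lies 11 mm behind it; z points along the fingers, y is the line along which they close (so a half turn about z gives the same grasp; the last joint's range is limited). The gripper opens to 91 mm and grips with 3 to 60 N. Pads are 32 mm wide; open, the fingers measure 118 mm over their backs; the gripper's body (76 mm by 178 mm) begins 60 mm behind the grasp point.
Start: joints at [1.195, 0.32, 1.565, -0, 1.257, -0.02], TCP at [0.2, 0.539, 0.222] pointing down, gripper open.
Joint ranges: [-3.11, 3.11], [-0.84, 2.01], [0.21, 2.61], [-1.34, 4.49], [0.05, 2.63], [-2.56, 2.56]. Speed limits (rad/s): [2.57, 2.57, 3.14, 3.14, 3.14, 3.14].

## Interface

Orientations are given as [roll, pitch, yaw] about the fixed x, y, z axes, in that order (R = Rz(yaw) Ry(pitch) Rx(roll)).
In Python, from workcell import bot gives the robot as it stands.
- The arm moves only by the tool drive_effector, called as a command line: name --argument value ..., lists and objects as JSON in quotes. Schema: {"type":"object","properties":{"steps":{"type":"array","items":{"type":"array","items":{"type":"array","items":{"type":"number"},"minItems":7,"maxItems":7},"minItems":1,"maxItems":12},"minItems":1,"maxItems":1},"force":{"type":"number"},"only":{"type":"string"},"quiet":{"type":"boolean"},"lines":{"type":"string"}},"required":["steps"],"additionalProperties":false}. steps is a list that holds a single list of rows (three levels of brackets), with 1 to 12 rows, each of 7 numbers: dx, dy, dz in normalised numbers (1 is 0.25 m), then a rotation vector rx, ry, rz in a scale on which 1.0 is 180 degrees, then the finger opening in m; each row shifts and turns the commanded pose from where the row before left it, along the tool's axes as they then stand; what a row does not reach is not made up. A row lasts 1/8 s, in which the tool goes at most 0.0625 m and 0.188 rad, less where a joint would pass 70% of its speed; a pose out of reach is approached as far as the arm can. The fingers move at their own pace and stop on an object; force is the grip in N (left out, the last holds). Time passes only in rows, so rows that do not move let the fingers close. The tool returns the time, the measured TCP pose, the force, the opening and the grip force at its end. only (a regular expression) keeps the lines of the reply that match it, lines (a string "A,B") keeps lines A to B, and quiet returns only ok. Shift and turn numbers lie between -1 and 1, and a call with a number outside is refused. Input that does not fit is refused with a message, and nothing moves.
- bot.read_state(): the state, without advancing time (a new reading comes with each control period).
- bot.grab_frame(name): name is "scene" or "top"; returns a dict with "pixels" (400x640x3 uint8, blue, green, red), "depth" (400x640 float32, m along the optical axis (not along the pixel's ray), 0 where there is no reading), "vertical_fov" (degrees; the focal length in pixels is half the picture's height over the tangent of half this angle, whatever the lens; pixels are square), "cx", "cy" (the principal point, pixels), "world_from_camera" (4x4, takes a point from camera to world coordinates). Camera axes: x right, y down, z forward; pixel columns grow to the right and rows downward; lengths in m; the calibration is good to about 2 mm. A picture is of the moment at which its call begins.
- bot.hand_in(): hands the job in; it is judged then, once.
The state is a dict: "clock": time; "qpos": joint angles; "qd": joint speeds; "joint_efforts": joint torques, N m; "position": TCP position; "tool_rot": TCP orientation; "force": force on the tool from outside, world axes, zero at the start; "torque": the same for the moment, N m; "width": finger opening in m; "grasp_force": force on a finger pad.
Only numpy, scipy, OpenCV 4.12 (cv2) and the standard library are available. Lean on these libraries where they do the work, as an engineer would, in place of code of your own. Each camera call takes 0.05 s, during which the arm holds its last target. There are 200 camera calls.

## Working session

There is one attempt and no reset: what is moved stays moved. The work goes in short steps, Python scripts to look and compute and a tool call to move; the robot and the scene stay as the last step left them, time stands still between calls to the robot, and variables do not carry over. Pictures are saved under pics/ and viewed, at most 14 in all, crops included, and the job is handed in when it is done.

```bash
ls; mkdir -p pics
```

Create h.py:
```python
import numpy as np,cv2
from workcell import bot
def grab(n):
    f=bot.grab_frame(n); np.savez('%s.npz'%n,**{k:np.asarray(v) for k,v in f.items()}); return f
def cloud(f):
    d=np.asarray(f['depth']);H,W=d.shape
    fl=H/2/np.tan(np.radians(float(f['vertical_fov']))/2)
    v,u=np.mgrid[:H,:W]
    p=np.stack([(u-f['cx'])*d/fl,(v-f['cy'])*d/fl,d,np.ones_like(d)],-1)
    w=p@np.asarray(f['world_from_camera']).T
    w=w[...,:3]; w[d<=0]=np.nan; return w
def proj(f,P):
    d=f['depth'];fl=d.shape[0]/2/np.tan(np.radians(float(f['vertical_fov']))/2)
    c=np.linalg.inv(f['world_from_camera'])@np.r_[P,1]
    return c[0]/c[2]*fl+f['cx'],c[1]/c[2]*fl+f['cy']
```

Run:
```python
from h import *
for n in('scene','top'):
    f=grab(n);cv2.imwrite('pics/%s0.png'%n,f['pixels']);print(f['vertical_fov'],f['cx'],f['cy'],np.round(f['world_from_camera'],3))
s=bot.read_state();print(s)
```

```text
pics
workcell.py
46.58570805680557 311.3198089946599 207.61708295360495 [[ 0.667 -0.532  0.521 -0.068]
 [-0.745 -0.488  0.455 -0.267]
 [ 0.012 -0.692 -0.722  0.933]
 [ 0.     0.     0.     1.   ]]
47.192337683489235 317.01591100032977 205.83539957069797 [[ 0.005 -0.994  0.111  0.406]
 [-1.    -0.006 -0.006  0.289]
 [ 0.006 -0.111 -0.994  1.352]
 [ 0.     0.     0.     1.   ]]
{'clock': 0.1, 'qpos': array([ 1.19497842e+00,  3.20229050e-01,  1.56551758e+00, -7.13061809e-06,
        1.25742702e+00, -2.00094482e-02]), 'qd': array([ 0.00084178, -0.00162982, -0.00342969, -0.00028592, -0.00043045,
        0.0003131 ]), 'joint_efforts': array([ 5.09462116e-04, -4.13331735e+01, -2.32510364e+01,  7.30563956e-02,
        4.20022616e-02, -5.80627557e-05]), 'position': array([0.20014833, 0.53858111, 0.22121905]), 'tool_rot': array([-3.14001184e+00, -2.48542497e-05,  2.78578638e+00]), 'force': array([ 0.17746531,  0.69586579, -0.00685228]), 'torque': array([-0.02390168,  0.0243974 , -0.01303146]), 'grasp_force': 0.0, 'width': 0.09101583918182347}
```

View pics/top0.png

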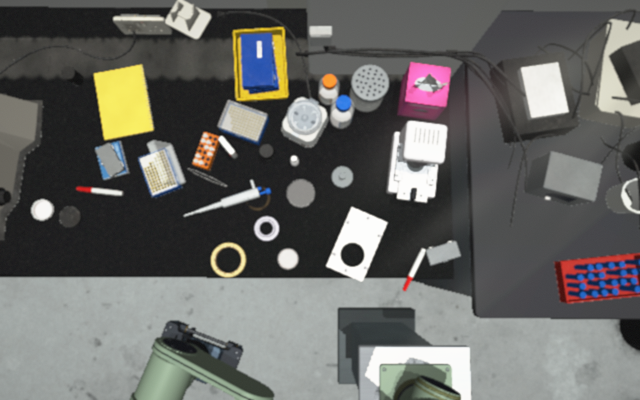

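View pics/scene0.png

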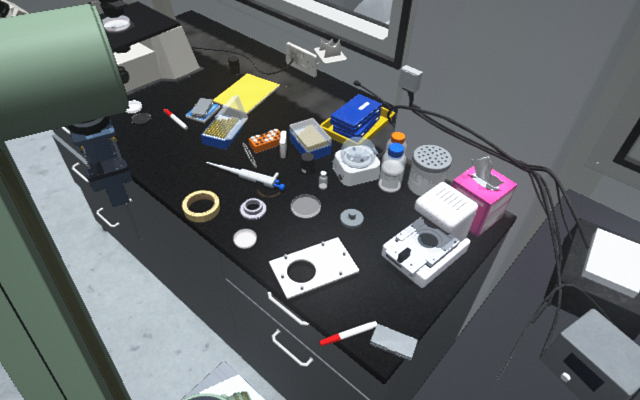

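The overview shows the imager at top pixel (415,165) with its mouth facing down, the stand at (357,245), dish (288,258), ring (267,228), grey lid (342,176), open dish (301,193) and tape (228,260). I'll enlarge the work area of both views.

Run:
```python
from h import *
t=cv2.imread('pics/top0.png');s=cv2.imread('pics/scene0.png')
a=cv2.resize(t[110:290,200:460],None,fx=3,fy=3,interpolation=cv2.INTER_CUBIC)
b=cv2.resize(s[180:310,170:490],None,fx=2.5,fy=2.5,interpolation=cv2.INTER_CUBIC)
cv2.imwrite('pics/t1.png',a);cv2.imwrite('pics/s1.png',b)
f=np.load('top.npz');w=cloud(f);g=np.load('scene.npz');ws=cloud(g)
for n,u,v in [('stand',375,225),('dish',288,258),('ringc',267,228),('lid',342,176),('open',301,193),('tape',213,260),('table',320,260)]:
    print(n,np.round(w[v,u],4))
for n,u,v in [('stand',330,265),('dish',245,238),('lid',352,216),('hood',445,205),('table',300,310),('pull',404,255)]:
    print(n,np.round(ws[v,u],4))
```

```text
stand [0.4987 0.1141 0.0327]
dish [0.4027 0.3656 0.0077]
ringc [ 0.4907  0.4295 -0.0043]
lid [0.6421 0.2091 0.0299]
open [ 0.5959  0.3297 -0.0039]
tape [0.396  0.5798 0.0261]
table [ 0.3973  0.2721 -0.0048]
stand [0.4697 0.1394 0.0328]
dish [0.3978 0.3633 0.0165]
lid [0.6344 0.2023 0.0287]
hood [ 0.6973 -0.007   0.169 ]
table [0.3448 0.122  0.0011]
pull [0.5714 0.0063 0.0906]
```

View pics/t1.png

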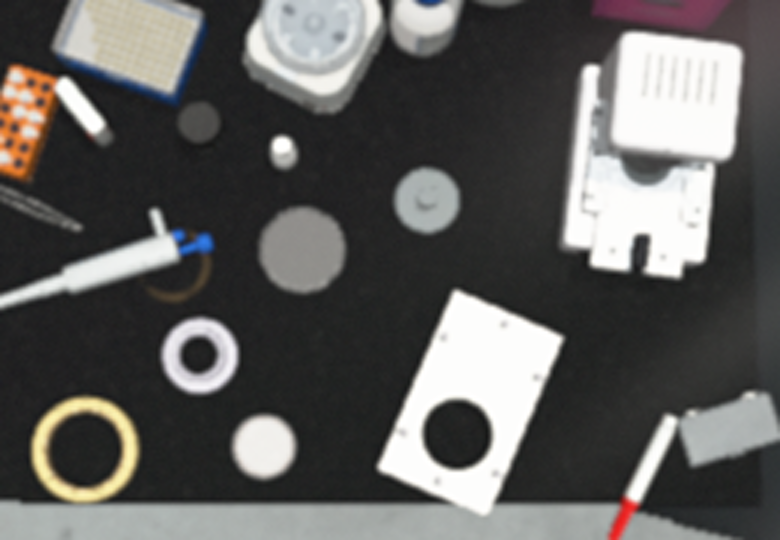

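View pics/s1.png

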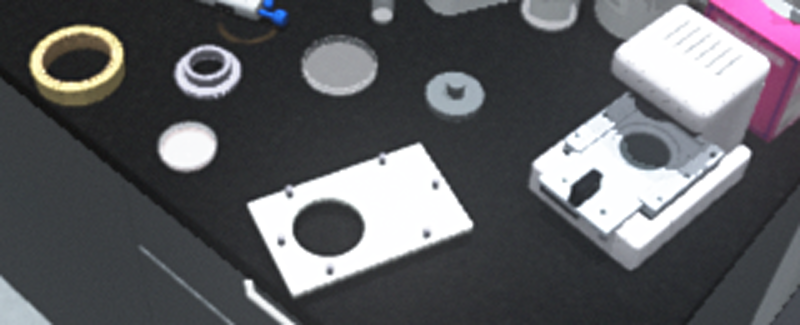

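The crops show the stand's opening at (457,433) on its robot-side end. Pins are visible on all four sides. The black pull points toward the robot at scene crop (585,187). The ring, dish and grey lid stand clear on the dark mat.

Add to h.py:
```python
def toplane(f,uv,z):
    uv=np.asarray(uv,float).reshape(-1,2);fl=200/np.tan(np.radians(float(f['vertical_fov']))/2)
    M=np.asarray(f['world_from_camera']);r=np.c_[(uv[:,0]-f['cx'])/fl,(uv[:,1]-f['cy'])/fl,np.ones(len(uv))]@M[:3,:3].T
    o=M[:3,3];return (o+r*((z-o[2])/r[:,2])[:,None])[:,:2]
def blob(f,box,z,th=100,inv=False,k=4):
    # outline of bright (or dark) blob holding box centre, mapped to plane z
    u0,v0,u1,v1=box;g=cv2.cvtColor(np.asarray(f['pixels'])[v0:v1,u0:u1],cv2.COLOR_BGR2GRAY)
    g=cv2.resize(g,None,fx=k,fy=k,interpolation=cv2.INTER_CUBIC)
    m=((g<th) if inv else (g>th)).astype(np.uint8)
    c,_=cv2.findContours(m,cv2.RETR_EXTERNAL,cv2.CHAIN_APPROX_NONE)
    c=max(c,key=cv2.contourArea).reshape(-1,2)
    return toplane(f,(c+.5)/k-.5+[u0,v0],z)
def circ(p):
    A=np.c_[2*p,np.ones(len(p))];s=np.linalg.lstsq(A,(p**2).sum(1),rcond=None)[0]
    return np.r_[s[:2],np.sqrt(s[2]+s[0]**2+s[1]**2)].round(4)
def rect(p):
    return cv2.minAreaRect((p*1000).astype(np.float32))
```

Run:
```python
from h import *
t=np.load('top.npz');s=np.load('scene.npz')
print('stand',rect(blob(t,(315,200,400,290),.03,140)),rect(blob(s,(255,230,370,305),.03,140)))
print('hole',circ(blob(t,(337,240,368,268),.03,120,True)),circ(blob(s,(283,255,320,285),.03,120,True)))
print('dish',circ(blob(t,(270,242,306,274),.013,90)),circ(blob(s,(226,225,265,252),.013,90)))
print('ring',circ(blob(t,(248,210,287,245),.007,90)),circ(blob(s,(236,194,270,222),.007,90)))
print('lid',circ(blob(t,(325,160,358,192),.012,70)),circ(blob(s,(335,205,367,230),.010,70)))
print('open',circ(blob(t,(283,176,319,211),.006,70)))
print('tape',circ(blob(t,(205,238,250,280),.025,90)))
w=cloud(s);wt=cloud(t)
for n,c in(('s',w),('t',wt)):
    m=(c[...,2]>.155)&(c[...,2]<.185)&(c[...,1]<.12)&(c[...,1]>-.15)&(c[...,0]>.55)&(c[...,0]<.8)
    print(n,'hood',m.sum(),rect(c[m][:,:2]))
g=cv2.cvtColor(s['pixels'],cv2.COLOR_BGR2GRAY)
m=np.zeros_like(g,bool);m[240:272,385:420]=1
m&=(g<60);p=w[m];p=p[p[:,2]>.06];print('pull',len(p),p.mean(0),p.min(0),p.max(0),rect(p[:,:2]))
v,u=np.nonzero(m&(w[...,2]>.06));print(u.min(),u.max(),v.min(),v.max())
print('hood edges',[wt[v,u].round(3) for v,u in((128,408),(128,442),(160,408),(160,440))])
c=cv2.resize(s['pixels'][175:300,370:480],None,fx=5,fy=4.8,interpolation=cv2.INTER_CUBIC);cv2.imwrite('pics/im.png',c)
```

```text
stand ((433.880126953125, 166.88473510742188), (237.9254913330078, 242.26992797851562), 0.2541135847568512) ((443.9088439941406, 169.8426971435547), (120.18805694580078, 190.0945587158203), 66.48609161376953)
hole [0.4143 0.1806 0.0325] [0.412  0.1812 0.0326]
dish [0.4016 0.3666 0.0312] [0.3991 0.3666 0.0324]
ring [0.4898 0.4307 0.0378] [0.4897 0.4338 0.0386]
lid [0.6443 0.2083 0.0335] [0.644  0.2105 0.0338]
open [0.595  0.3313 0.0433]
tape [0.3878 0.5383 0.0569]
s hood 1643 ((709.7711181640625, -5.345024108886719), (108.9097900390625, 108.04422760009766), 82.8614501953125)
t hood 1587 ((714.5883178710938, -5.441677093505859), (110.3545150756836, 107.41039276123047), 82.80523681640625)
pull 84 [0.57593969 0.00988186 0.08304472] [0.56525611 0.00410361 0.066269  ] [0.59506864 0.01693756 0.09297366] ((579.8682861328125, 9.470688819885254), (11.188379287719727, 29.829313278198242), 81.96116638183594)
398 409 249 261
hood edges [array([0.749, 0.041, 0.164]), array([ 0.748, -0.048,  0.171]), array([0.667, 0.038, 0.142]), array([ 0.662, -0.041,  0.167])]
```

View pics/im.png

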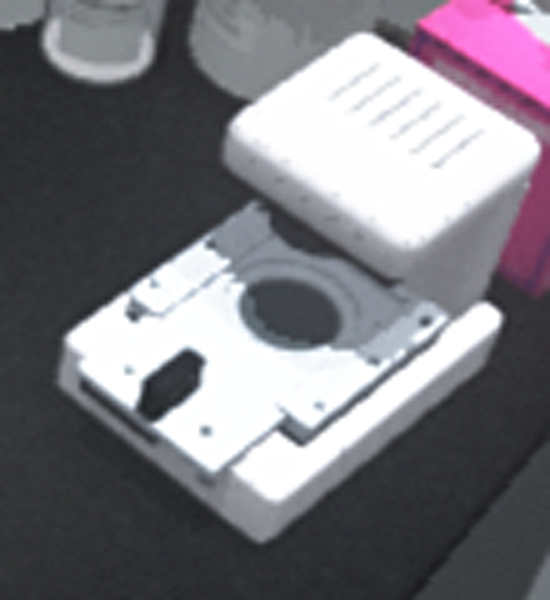

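The crop shows the insert in the channel: pull at (172,383), seat hole at (290,313), hood at the back. I'll refine the insert pose from the seat hole and pull, and the stand pose from its pins.

Run:
```python
from h import *
t=np.load('top.npz');s=np.load('scene.npz');w=cloud(s)
h=blob(s,(417,230,441,250),.058,70,True);print('seat hole scene',circ(h),rect(h))
# front pull: outline in scene
b=blob(s,(394,244,414,266),.088,70,True,8);print('pull outl',rect(b),b.min(0),b.max(0))
b=blob(t,(406,184,420,205),.088,70,True,8);print('pull top',rect(b),b.min(0),b.max(0))
# model overlay fit: predicted pull top centre from hole
a=np.radians(-7.2);ex=np.array([np.cos(a),np.sin(a)])
c=circ(h)[:2];print('pull pred',c-ex*.092)
# stand top-only via top cam
b=blob(t,(322,200,392,283),.03,170,k=6);print('stand top',rect(b));
b=blob(s,(263,232,362,300),.03,215,k=6);print('stand sc',rect(b))
k=6;g=cv2.resize(s['pixels'][205:300,370:440],None,fx=8,fy=6,interpolation=cv2.INTER_CUBIC)
```

```text
seat hole scene [ 6.77e-01 -5.00e-04  1.86e-02] ((676.556396484375, -1.3296966552734375), (39.04706954956055, 37.13374710083008), 45.50373458862305)
pull outl ((572.989990234375, 8.015522003173828), (18.27277374267578, 45.767295837402344), 83.32846069335938) [ 0.54956336 -0.00089645] [0.59640976 0.01751538]
pull top ((575.027099609375, 16.472305297851562), (44.645225524902344, 38.82781219482422), 0.32027339935302734) [ 0.55259625 -0.00303082] [0.59737533 0.03576113]
pull pred [0.58572545 0.01103066]
stand top ((434.8904113769531, 148.98345947265625), (157.0463104248047, 192.85018920898438), 66.7066879272461)
stand sc ((443.69134521484375, 169.02804565429688), (114.68807983398438, 187.5908660888672), 66.69689178466797)
```

Careful with the scale: shifts go in shares of 0.25 m and turns go in shares of 180 degrees. That gives: -0.045 m is -0.18, -0.0303 m is -0.1212.

drive_effector --steps '[[[-0.18,-0.1212,0,0,0,0,0.05],[-0.18,-0.1212,0,0,0,0,0.05],[-0.18,-0.1212,0,0,0,0,0.05],[-0.18,-0.1212,0,0,0,0,0.05],[-0.18,-0.1212,0,0,0,0,0.05],[-0.18,-0.1212,0,0,0,0,0.05],[-0.18,-0.1212,0,0,0,0,0.05],[-0.18,-0.1212,0,0,0,0,0.05],[-0.18,-0.1212,0,0,0,0,0.05],[-0.18,-0.1212,0,0,0,0,0.05],[-0.18,-0.1212,0,0,0,0,0.05],[-0.18,-0.1212,0,0,0,0,0.05]]]' --force 10

```text
clock: 1.6
position: [0.5805, 0.0085, 0.2216]
tool_rot: [3.141, -0.001, 2.786]
force: [-0.7, 0.8, -0.1]
width: 0.05
grasp_force: 0.0
```

drive_effector --steps '[[[0,0,0,0,0,0.0579,0.05],[0,0,0,0,0,0.0579,0.05],[0,0,0,0,0,0.0579,0.05],[0,0,0,0,0,0.0579,0.05],[0,0,0,0,0,0.0579,0.05],[0,0,0,0,0,0.0579,0.05],[0,0,0,0,0,0.0579,0.05],[0,0,0,0,0,0.0579,0.05]]]'

```text
clock: 2.6
position: [0.5795, 0.0101, 0.2214]
tool_rot: [-3.14, 0.0, 1.324]
force: [0.4, -0.3, 0.1]
width: 0.0497
grasp_force: 0.0
```

drive_effector --steps '[[[0,0,0,0,0,0.0579,0.05],[0,0,0,0,0,0.0579,0.05],[0,0,0,0,0,0.0579,0.05],[0,0,0,0,0,0.0579,0.05],[0,0,0,0,0,0.0579,0.05],[0,0,0,0,0,0.0579,0.05],[0,0,0,0,0,0.0579,0.05],[0,0,0,0,0,0.0579,0.05],[0,0,0,0,0,0,0.05]]]'

```text
clock: 3.72
position: [0.5796, 0.0101, 0.2215]
tool_rot: [3.142, 0.001, -0.124]
force: [-0.2, 0.1, -0.1]
width: 0.0502
grasp_force: 0.0
```

In the tool's units: 0.04 m is 0.16, 0.03 m is 0.12.

drive_effector --steps '[[[0,0,0.16,0,0,0,0.05],[0,0,0.16,0,0,0,0.05],[0,0,0.12,0,0,0,0.05],[0,0,0.08,0,0,0,0.05],[0,0,0.074,0,0,0,0.05],[0,0,0,0,0,0,0.05]]]'

```text
clock: 4.47
position: [0.5786, 0.0101, 0.072]
tool_rot: [3.141, 0.004, -0.124]
force: [0.3, -0.1, 0.6]
width: 0.05
grasp_force: 0.0
```

Run:
```python
from h import *
f=grab('scene');c=f['pixels'][175:300,345:455];cv2.imwrite('pics/a1.png',cv2.resize(c,None,fx=5,fy=4.8,interpolation=cv2.INTER_CUBIC))
```

```text
(no output)
```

View pics/a1.png

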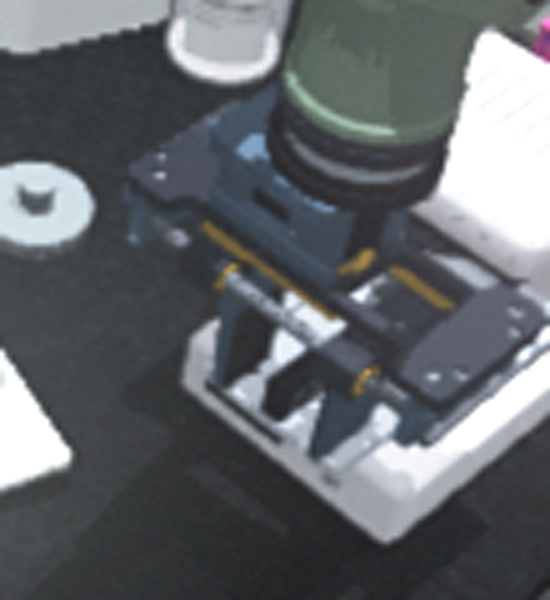

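The fingers at (240,350) and (345,410) straddle the pull at (290,390), and the body is clear of the hood. Closing gently first.

drive_effector --steps '[[[0,0,0,0,0,0,0.0],[0,0,0,0,0,0,0.0],[0,0,0,0,0,0,0.0],[0,0,0,0,0,0,0.0],[0,0,0,0,0,0,0.0],[0,0,0,0,0,0,0.0]]]' --force 8

```text
clock: 5.28
position: [0.5799, 0.0102, 0.0737]
tool_rot: [-3.141, -0.0, -0.126]
force: [-0.8, 1.4, 2.6]
width: 0.0138
grasp_force: 8.0
```

In the tool's units: -0.012 m is -0.048, -0.006 m is -0.024.

drive_effector --steps '[[[0,0,0,0,0,0,0],[0,0,0,0,0,0,0],[-0.024,0,0,0,0,0,0],[-0.048,0,0,0,0,0,0],[-0.048,0,0,0,0,0,0],[-0.048,0,0,0,0,0,0],[0,0,0,0,0,0,0]]]' --force 50

```text
clock: 6.15
position: [0.5356, 0.0156, 0.0736]
tool_rot: [3.141, 0.004, -0.126]
force: [-3.6, 0.4, 7.4]
width: 0.0139
grasp_force: 50.0
```

Run:
```python
from h import *
s=bot.read_state();print(s['force'],s['torque'],s['width'])
```

```text
[-3.63234293  0.388725    7.39515564] [0.12612629 0.36133623 0.12186304] 0.013856142020902847
```

In the tool's units: -0.015 m is -0.06, -0.012 m is -0.048.

drive_effector --steps '[[[-0.048,0,-0.0012,0,0,0,0],[-0.06,0,0,0,0,0,0],[-0.06,0,0,0,0,0,0],[-0.06,0,0,0,0,0,0],[-0.06,0,0,0,0,0,0],[-0.06,0,0,0,0,0,0],[0,0,0,0,0,0,0]]]' --force 50

```text
clock: 7.02
position: [0.4499, 0.0264, 0.0735]
tool_rot: [3.141, 0.002, -0.126]
force: [0.8, -0.4, -1.8]
width: 0.0138
grasp_force: 50.0
```

Run:
```python
from h import *
f=grab('scene');c=f['pixels'][160:310,270:470];cv2.imwrite('pics/a2.png',cv2.resize(c,None,fx=4,fy=4,interpolation=cv2.INTER_CUBIC))
```

```text
(no output)
```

View pics/a2.png

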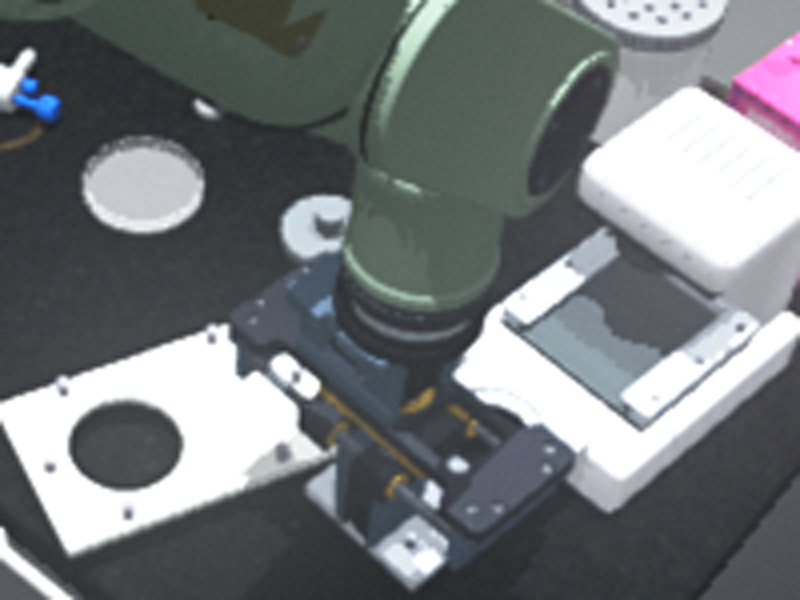

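The insert is drawn clear of the channel, level, with the pull at about (370,490); the channel at (630,330) is empty. Now I'll lift and turn it.

In the tool's units: -0.02 m is -0.08, -0.01 m is -0.04, -0.17 rad is -0.0541.

drive_effector --steps '[[[-0.04,0,-0.04,0,0,0,0],[0,0,-0.08,0,0,0,0],[0,0,-0.08,0,0,0,0],[0,0,-0.08,0,0,0,0],[0,0,0,0,0,-0.0318,0],[0,0,0,0,0,-0.0477,0],[0,0,0,0,0,-0.0541,0],[0,0,0,0,0,-0.0541,0],[0,0,0,0,0,-0.0541,0],[0,0,0,0,0,-0.0541,0],[0,0,0,0,0,-0.0541,0],[0,0,0,0,0,-0.0541,0]]]' --force 50

```text
clock: 8.57
position: [0.4419, 0.0276, 0.1443]
tool_rot: [3.141, -0.0, 1.149]
force: [-0.1, -0.6, -2.0]
width: 0.0138
grasp_force: 50.0
```

drive_effector --steps '[[[0,0,0,0,0,-0.0541,0],[0,0,0,0,0,-0.0541,0],[0,0,0,0,0,-0.0541,0],[0,0,0,0,0,-0.0541,0],[0,0,0,0,0,-0.0541,0],[0,0,0,0,0,-0.0541,0],[0,0,0,0,0,-0.0541,0],[0,0,0,0,0,-0.0541,0],[0,0,0,0,0,-0.0477,0],[0,0,0,0,0,-0.0255,0],[0,0,0,0,0,0,0]]]' --force 50

```text
clock: 9.95
position: [0.4421, 0.0276, 0.1443]
tool_rot: [3.141, 0.001, 2.733]
force: [-0.4, -0.3, -1.2]
width: 0.0137
grasp_force: 50.0
```

Run:
```python
from h import *
for n in('scene','top'):
    f=grab(n);u,v=np.round(proj(f,np.array([.3577,.0642,.1288]))).astype(int);print(n,u,v)
    c=f['pixels'][max(v-55,0):v+55,max(u-65,0):u+65];cv2.imwrite('pics/b_%s.png'%n,c)
a=[cv2.resize(cv2.imread('pics/b_%s.png'%n),(390,330),interpolation=cv2.INTER_CUBIC) for n in('scene','top')]
cv2.imwrite('pics/b.png',np.hstack(a))
```

```text
scene 325 289
top 399 276
```

View pics/b.png

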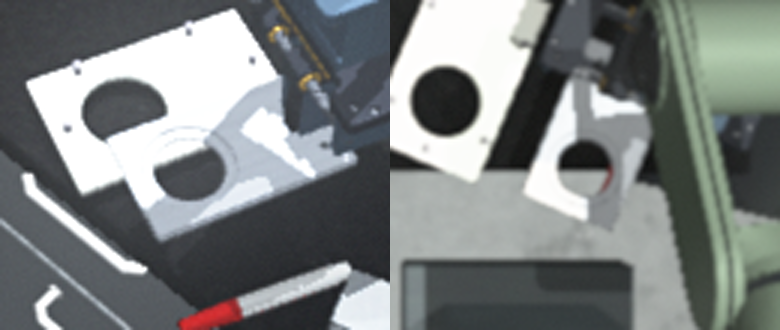

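The left half (scene) shows the insert's end corners at (106,141) and (160,241) and its hole near (190,170). The right half (top) shows corners at (525,192) and (612,229). I'll map these corners.

Run:
```python
from h import *
s=np.load('scene.npz');t=np.load('top.npz')
P=lambda l,o:[(x/3+o[0]-.33,y/3+o[1]-.33) for x,y in l]
y=2.733;ex=np.array([np.cos(y),np.sin(y)]);ey=np.array([-ex[1],ex[0]])
tcp=np.array([.4421,.0276]);org=tcp+.062*ex
print('pred',org+.072*ex-.042*ey,org+.072*ex+.042*ey)
for f,l,o in((s,[(106,141),(160,241)],(260,234)),(t,[(525-390,192),(612-390,229)],(334,221))):
    q=toplane(f,P(l,o),.1328);m=q.mean(0)-org;d=q[0]-q[1];print(q,'mid in insert',m@ex,m@ey,'len',np.hypot(*d),np.arctan2(d[1],d[0])-y)
# stand same way
for f,b in((t,(337,240,368,268)),):
    pass
```

```text
pred [0.33581813 0.11938324] [0.30244339 0.04229804]
[[0.33046103 0.12183671]
 [0.2970558  0.04208191]] mid in insert 0.07737456285530579 0.001107953783656343 len 0.08646812764320054 -1.5588529093255883
[[0.33445646 0.11914143]
 [0.30283808 0.04328033]] mid in insert 0.07259079171597714 -0.0001476583968358959 len 0.0821865442369227 -1.5571024731896241
```

In the tool's units: 0.03 m is 0.12, -0.0015 m is -0.006.

drive_effector --steps '[[[-0.004,0.08,0,0,0,0,0],[-0.004,0.12,0,0,0,0,0],[-0.004,0.12,0,0,0,0,0],[-0.006,0.12,0,0,0,0,0],[-0.0064,0.0772,0,0,0,0,0],[0,0,0.12,0,0,0,0],[0,0,0.12,0,0,0,0],[0,0,0.048,0,0,0,0],[0,0,0,0,0,0,0]]]' --force 50

```text
clock: 11.18
position: [0.4986, 0.1436, 0.0714]
tool_rot: [-3.141, -0.001, 2.733]
force: [-0.1, -0.6, -1.0]
width: 0.0138
grasp_force: 50.0
```

Run:
```python
from h import *
a=[]
for n,k in(('scene',4),('top',5)):
    f=grab(n);u,v=np.round(proj(f,np.array([.4405,.169,.055]))).astype(int);print(n,u,v)
    c=f['pixels'][v-45:v+45,u-50:u+50];a.append(cv2.resize(c,(400,360),interpolation=cv2.INTER_CUBIC))
cv2.imwrite('pics/c.png',np.hstack(a))
```

```text
scene 313 260
top 357 245
```

View pics/c.png

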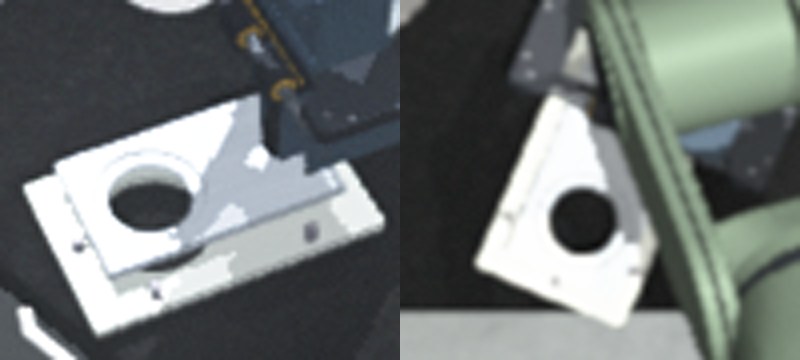

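The insert hovers over the stand, with the seat hole at (150,200) in scene and (582,220) in top. I'll fit the hole numerically and compare it with the stand opening measured earlier.

Run:
```python
from h import *
s=np.load('scene.npz');t=np.load('top.npz')
b=blob(t,(342,244,365,265),.0555,110,True,8);print(circ(b),rect(b))
for th in(60,90,120,150):print(th,circ(blob(t,(342,244,365,265),.0555,th,True,8)))
y=2.733;ex=np.array([np.cos(y),np.sin(y)]);print('pred',np.array([.4986,.1436])+.092*ex)
# scene: outer seat recess edge/top plate corners (65,163),(108,276) in crop
q=toplane(s,[(263+56/4,215+165/4),(263+105/4,215+272/4)],.060);print(q,np.hypot(*(q[0]-q[1])))
org=np.array([.4986,.1436])+.062*ex;print((q.mean(0)-org)@ex,(q.mean(0)-org)@[-ex[1],ex[0]])
```

```text
[0.4129 0.181  0.0231] ((412.69482421875, 180.61880493164062), (44.82596969604492, 47.569828033447266), 0.27469050884246826)
60 [0.4127 0.1814 0.0214]
90 [0.4128 0.1812 0.0225]
120 [0.413  0.1809 0.0235]
150 [0.4135 0.1778 0.0257]
pred [0.41417336 0.18015328]
[[0.38857888 0.23620003]
 [0.35337544 0.1624778 ]] 0.08169607217519077
0.07726312883919317 -0.00044365597905233686
```

In the tool's units: 0.006 m is 0.024, -0.0018 m is -0.0072.

drive_effector --steps '[[[-0.0072,0,0,0,0,0,0],[0,0,0.024,0,0,0,0],[0,0,0.02,0,0,0,0],[0,0,0.016,0,0,0,0],[0,0,0.012,0,0,0,0],[0,0,0,0,0,0,0]]]' --force 50

```text
clock: 12.02
position: [0.5003, 0.1431, 0.0534]
tool_rot: [-3.141, -0.001, 2.734]
force: [-0.2, -0.1, -1.3]
width: 0.0141
grasp_force: 50.0
```

In the tool's units: 0.002 m is 0.008, 0.0012 m is 0.0048.

drive_effector --steps '[[[0,0,0.008,0,0,0,0],[0,0,0.0048,0,0,0,0],[0,0,0.0024,0,0,0,0],[0,0,0,0,0,0,0],[0,0,0,0,0,0,0]]]' --force 50

```text
clock: 12.65
position: [0.5005, 0.1432, 0.05]
tool_rot: [3.141, 0.0, 2.734]
force: [0.6, 0.2, -2.2]
width: 0.0135
grasp_force: 50.0
```

In the tool's units: 0.0006 m is 0.0024.

drive_effector --steps '[[[0,0,0.0024,0,0,0,0],[0,0,0,0,0,0,0],[0,0,0,0,0,0,0]]]' --force 50

```text
clock: 13.02
position: [0.5006, 0.1432, 0.0498]
tool_rot: [3.141, 0.0, 2.734]
force: [-0.9, -0.9, 5.7]
width: 0.0133
grasp_force: 50.0
```

In the tool's units: -0.04 m is -0.16, 0.0361 m is 0.1444.

drive_effector --steps '[[[0,0,0,0,0,0,0.04],[0,0,0,0,0,0,0.04],[0,0,0,0,0,0,0.04],[0,0,-0.08,0,0,0,0.04],[0,0,-0.16,0,0,0,0.085],[0,0,-0.16,0,0,0,0.085],[0.1444,0.132,0,0,0,0,0.085],[0.1444,0.132,0,0,0,0,0.085],[0.1444,0.132,0,0,0,0,0.085],[0.1444,0.132,0,0,0,0,0.085],[0.1444,0.132,0,0,0,0,0.085],[0,0,0,0,0,0,0.085]]]' --force 10

```text
clock: 14.52
position: [0.3989, 0.3687, 0.1491]
tool_rot: [3.141, -0.0, 2.738]
force: [0.1, -0.0, -0.9]
width: 0.0848
grasp_force: 0.0
```

Run:
```python
from h import *
t=grab('top');s=grab('scene')
for th in(60,90):print('seat',circ(blob(t,(342,244,365,265),.034,th,True,8)))
print('dish',circ(blob(t,(270,242,306,274),.013,90)))
c=s['pixels'][210:310,245:380];cv2.imwrite('pics/d.png',cv2.resize(c,None,fx=5,fy=5,interpolation=cv2.INTER_CUBIC))
```

```text
seat [0.4137 0.1813 0.0209]
seat [0.4138 0.1814 0.0219]
dish [0.4026 0.3695 0.0546]
```

View pics/d.png

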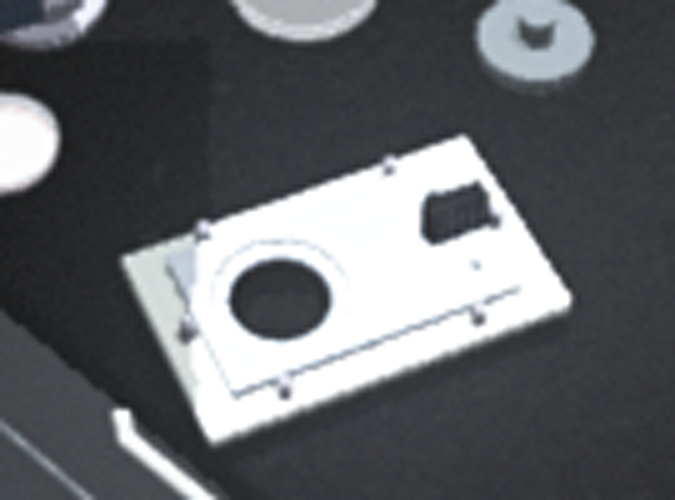

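The insert lies flat inside all six pins with its seat at (280,298) over the opening. Next I'll do a first centring pinch of the dish, turned 90°.

In the tool's units: 0.04 m is 0.16, -0.0027 m is -0.0108, 0.1745 rad is 0.0555.

drive_effector --steps '[[[-0.0108,-0.0036,0,0,0,0.0555,0.085],[0,0,0.12,0,0,0.0555,0.085],[0,0,0.08,0,0,0.0555,0.085],[0,0,0,0,0,0.0555,0.085],[0,0,0,0,0,0.0555,0.085],[0,0,0,0,0,0.0555,0.085],[0,0,0,0,0,0.0555,0.085],[0,0,0,0,0,0.0555,0.085],[0,0,0,0,0,0.0555,0.085],[0,0,0.16,0,0,0,0.085],[0,0,0.12,0,0,0,0.085],[0,0,0.048,0,0,0,0.085]]]' --force 5

```text
clock: 16.12
position: [0.4021, 0.3623, 0.0159]
tool_rot: [-3.14, 0.003, 1.161]
force: [-0.7, -0.2, 0.8]
width: 0.0853
grasp_force: 0.0
```

drive_effector --steps '[[[0,0,0,0,0,0,0.055],[0,0,0,0,0,0,0.055],[0,0,0,0,0,0,0.055],[0,0,0,0,0,0,0.055],[0,0,0,0,0,0,0.055]]]'

```text
clock: 16.75
position: [0.403, 0.3648, 0.0184]
tool_rot: [3.14, -0.002, 1.164]
force: [-0.0, -1.0, 5.7]
width: 0.0602
grasp_force: 5.0
```

In the tool's units: -0.015 m is -0.06, -0.1745 rad is -0.0555.

drive_effector --steps '[[[0,0,0,0,0,0,0.085],[0,0,0,0,0,0,0.085],[0,0,-0.06,0,0,0,0.085],[0,0,-0.06,0,0,-0.0555,0.085],[0,0,0,0,0,-0.0555,0.085],[0,0,0,0,0,-0.0555,0.085],[0,0,0,0,0,-0.0555,0.085],[0,0,0,0,0,-0.0555,0.085],[0,0,0,0,0,-0.0555,0.085],[0,0,0,0,0,-0.0555,0.085],[0,0,0,0,0,-0.0555,0.085],[0,0,0,0,0,-0.0555,0.085]]]' --force 5

```text
clock: 18.25
position: [0.4025, 0.3645, 0.0483]
tool_rot: [3.141, 0.0, 2.74]
force: [-0.3, -0.0, 1.1]
width: 0.0848
grasp_force: 0.0
```

drive_effector --steps '[[[0,0,0,0,0,0,0.085]]]'

```text
clock: 18.38
position: [0.4025, 0.3645, 0.0481]
tool_rot: [3.141, 0.0, 2.732]
force: [0.7, -0.1, 0.3]
width: 0.0853
grasp_force: 0.0
```

Run:
```python
from h import *
s=bot.read_state();y=s['tool_rot'][2];ex=np.array([np.cos(y),np.sin(y)]);ey=np.array([ex[1],-ex[0]])
d=np.array([.403,.3648])-s['position'][:2];print(y,s['position'],d@ex,d@ey)
```

```text
2.7316827334860463 [0.40249615 0.36450634 0.04812528] -0.000345073500060117 0.0004701308890225554
```

In the tool's units: 0.0156 m is 0.0624, 0.015 m is 0.06.

drive_effector --steps '[[[-0.0012,0.002,0.06,0,0,0,0.085],[0,0,0.0624,0,0,0,0.085],[0,0,0,0,0,0,0.055],[0,0,0,0,0,0,0.055],[0,0,0,0,0,0,0.055],[0,0,0,0,0,0,0.055],[0,0,0,0,0,0,0.055]]]' --force 15

```text
clock: 19.25
position: [0.4029, 0.3647, 0.017]
tool_rot: [3.141, 0.0, 2.734]
force: [-0.5, -0.2, -0.8]
width: 0.0594
grasp_force: 15.0
```

drive_effector --steps '[[[0,0,-0.08,0,0,0,0.055],[0,0,-0.12,0,0,0,0.055],[0,0,-0.12,0,0,0,0.055],[0,0,0,0,0,0,0.055]]]'

```text
clock: 19.75
position: [0.4041, 0.3657, 0.0991]
tool_rot: [3.137, 0.002, 2.734]
force: [-0.4, 0.6, 0.6]
width: 0.0595
grasp_force: 15.0
```

Run:
```python
from h import *
s=bot.read_state();y=s['tool_rot'][2];ex=np.array([np.cos(y),np.sin(y)]);ey=np.array([ex[1],-ex[0]])
d=np.array([.4143,.181])-s['position'][:2];print(y,s['position'],d@ex,d@ey)
```

```text
2.7337494789081744 [0.40408091 0.365733   0.09907606] -0.08265161914707289 -0.165527703129609
```

In the tool's units: -0.033 m is -0.132, -0.0165 m is -0.066.

drive_effector --steps '[[[-0.042,-0.084,0,0,0,0,0.055],[-0.066,-0.132,0,0,0,0,0.055],[-0.066,-0.132,0,0,0,0,0.055],[-0.066,-0.132,0,0,0,0,0.055],[-0.066,-0.132,0,0,0,0,0.055],[-0.024,-0.048,0,0,0,0,0.055],[0,0,0,0,0,0,0.055],[0,0,0,0,0,0,0.055]]]'

```text
clock: 20.75
position: [0.4132, 0.1811, 0.0965]
tool_rot: [3.141, -0.0, 2.734]
force: [0.4, 0.0, -0.3]
width: 0.0594
grasp_force: 15.0
```

Create r.py:
```python
import sys
from h import *
P=np.array([float(a) for a in sys.argv[1:3]])
s=bot.read_state();y=s['tool_rot'][2];ex=np.array([np.cos(y),np.sin(y)]);ey=np.array([ex[1],-ex[0]])
d=P-s['position'][:2];print('yaw',y.round(4),s['position'].round(4),'dx dy',(d@ex).round(4),(d@ey).round(4),'F',s['force'].round(1))
```

```bash
python3 r.py .4143 .181
```

Run:
```python
from h import *
s=grab('scene');u,v=np.round(proj(s,np.array([.4143,.181,.06]))).astype(int);print(u,v)
c=s['pixels'][v-60:v+60,u-70:u+70];cv2.imwrite('pics/e.png',cv2.resize(c,None,fx=4,fy=4,interpolation=cv2.INTER_CUBIC))
```

```text
yaw 2.7341 [0.4132 0.1811 0.0965] dx dy -0.0011 0.0004 F [ 0.4  0.  -0.3]
302 262
```

View pics/e.png

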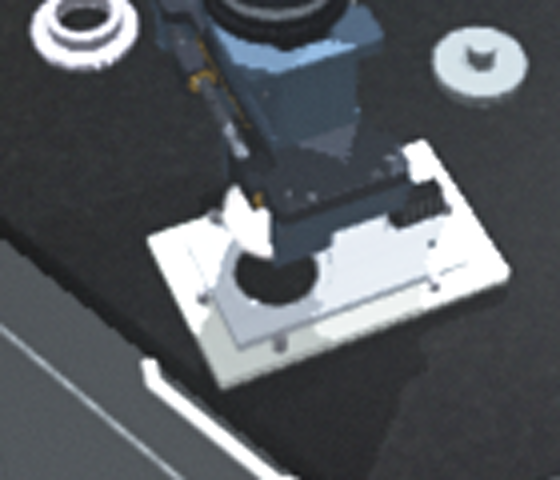

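The dish is held level between the fingers, its edge visible at (245,220), above the seat hole at (275,270).

Careful with the scale: shifts go in shares of 0.25 m and turns go in shares of 180 degrees. That gives: 0.015 m is 0.06, 0.006 m is 0.024.

drive_effector --steps '[[[-0.0044,0.0016,0.06,0,0,0,0.055],[0,0,0.06,0,0,0,0.055],[0,0,0.024,0,0,0,0.055],[0,0,0.016,0,0,0,0.055],[0,0,0.012,0,0,0,0.055],[0,0,0,0,0,0,0.055],[0,0,0,0,0,0,0.055]]]'

```text
clock: 21.68
position: [0.4145, 0.1805, 0.054]
tool_rot: [3.141, 0.0, 2.734]
force: [-0.3, 0.1, 0.3]
width: 0.0598
grasp_force: 15.0
```

```bash
python3 r.py .4143 .181
```

```text
yaw 2.7337 [0.4145 0.1805 0.054 ] dx dy 0.0004 0.0004 F [-0.3  0.1  0.3]
```

In the tool's units: 0.0015 m is 0.006, 0.001 m is 0.004.

drive_effector --steps '[[[0,0,0.006,0,0,0,0.055],[0,0,0.004,0,0,0,0.055],[0,0,0.002,0,0,0,0.055],[0,0,0,0,0,0,0.055],[0,0,0,0,0,0,0.055]]]'

```text
clock: 22.3
position: [0.4142, 0.1803, 0.0509]
tool_rot: [3.142, 0.0, 2.734]
force: [-1.5, -1.2, 3.8]
width: 0.0594
grasp_force: 15.0
```

```bash
python3 r.py .4143 .181
```

```text
yaw 2.7338 [0.4142 0.1803 0.0509] dx dy 0.0002 0.0006 F [-1.5 -1.2  3.8]
```

In the tool's units: 0.052 m is 0.208, 0.006 m is 0.024.

drive_effector --steps '[[[0,0,0,0,0,0,0.072],[0,0,0,0,0,0,0.072],[0,0,0,0,0,0,0.072],[0,0,-0.08,0,0,0,0.072],[0,0,-0.16,0,0,0,0.085],[0.012,0.104,0,0,0,0,0.085],[0.024,0.208,0,0,0,0,0.085],[0.024,0.208,0,0,0,0,0.085],[0.024,0.208,0,0,0,0,0.085],[0.024,0.208,0,0,0,0,0.085],[0.012,0.104,0,0,0,0,0.085],[0,0,0,0,0,0,0.085]]]' --force 5

```text
clock: 23.8
position: [0.4899, 0.4325, 0.1099]
tool_rot: [-3.141, -0.0, 2.736]
force: [-0.7, -0.6, -0.6]
width: 0.0852
grasp_force: 0.0
```

drive_effector --steps '[[[0,0,0,0,0,0.0555,0.085],[0,0,0,0,0,0.0555,0.085],[0,0,0,0,0,0.0555,0.085],[0,0,0,0,0,0.0555,0.085],[0,0,0,0,0,0.0555,0.085],[0,0,0,0,0,0.0555,0.085],[0,0,0,0,0,0.0555,0.085],[0,0,0,0,0,0.0555,0.085],[0,0,0,0,0,0.0555,0.085],[0,0,0,0,0,0,0.085],[0,0,0,0,0,0,0.085]]]'

```text
clock: 25.18
position: [0.4896, 0.4302, 0.1108]
tool_rot: [-3.141, 0.001, 1.165]
force: [0.5, -0.9, 0.5]
width: 0.0849
grasp_force: 0.0
```

```bash
python3 r.py .490 .4315
```

Run:
```python
from h import *
a=[]
for n in('scene','top'):
    f=grab(n);u,v=np.round(proj(f,np.array([.4143,.181,.045]))).astype(int)
    c=f['pixels'][v-35:v+35,u-40:u+40];a.append(cv2.resize(c,(400,350),interpolation=cv2.INTER_CUBIC))
cv2.imwrite('pics/f.png',np.hstack(a))
t=np.load('top.npz');print(circ(blob(t,(334,236,372,276),.049,60)))
```

```text
yaw 1.1653 [0.4896 0.4302 0.1108] dx dy 0.0014 -0.0002 F [ 0.5 -0.9  0.5]
[0.4134 0.18   0.0608]
```

View pics/f.png

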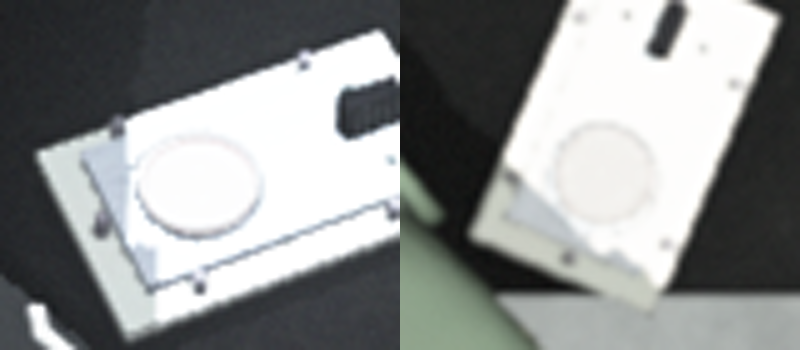

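The dish sits level in the seat at (200,185) scene and (605,172) top. Now the ring.

In the tool's units: 0.04 m is 0.16, 0.03 m is 0.12.

drive_effector --steps '[[[0.004,0,0.16,0,0,0,0.085],[0,0,0.12,0,0,0,0.085],[0,0,0.06,0,0,0,0.085],[0,0,0.0252,0,0,0,0.085],[0,0,0,0,0,0,0.085],[0,0,0,0,0,0,0.045],[0,0,0,0,0,0,0.045],[0,0,0,0,0,0,0.045],[0,0,0,0,0,0,0.045],[0,0,0,0,0,0,0.045],[0,0,0,0,0,0,0.045]]]' --force 8

```text
clock: 26.65
position: [0.4902, 0.432, 0.0198]
tool_rot: [-3.141, -0.0, 1.163]
force: [-1.3, 0.0, 3.7]
width: 0.0512
grasp_force: 8.0
```

```bash
python3 r.py .490 .4315
```

```text
yaw 1.1631 [0.4902 0.432  0.0198] dx dy -0.0005 0.0 F [-1.3  0.   3.7]
```

In the tool's units: -0.035 m is -0.14, -0.1745 rad is -0.0555.

drive_effector --steps '[[[0,0,0,0,0,0,0.085],[0,0,0,0,0,0,0.085],[0,0,0,0,0,0,0.085],[0,0,-0.14,0,0,-0.0555,0.085],[0,0,0,0,0,-0.0555,0.085],[0,0,0,0,0,-0.0555,0.085],[0,0,0,0,0,-0.0555,0.085],[0,0,0,0,0,-0.0555,0.085],[0,0,0,0,0,-0.0555,0.085],[0,0,0,0,0,-0.0555,0.085],[0,0,0,0,0,-0.0555,0.085],[0,0,0,0,0,-0.0555,0.085]]]' --force 8

```text
clock: 28.15
position: [0.4902, 0.4318, 0.0543]
tool_rot: [-3.141, -0.0, 2.74]
force: [0.2, 0.3, -0.9]
width: 0.0849
grasp_force: 0.0
```

drive_effector --steps '[[[0,0,0,0,0,0,0.085]]]'

```text
clock: 28.28
position: [0.4902, 0.4318, 0.0544]
tool_rot: [-3.142, -0.0, 2.732]
force: [0.7, 0.9, -0.1]
width: 0.0852
grasp_force: 0.0
```

```bash
python3 r.py .4902 .432
```

```text
yaw 2.7317 [0.4902 0.4318 0.0544] dx dy 0.0001 0.0001 F [ 0.7  0.9 -0.1]
```

In the tool's units: 0.02 m is 0.08, 0.0145 m is 0.058.

drive_effector --steps '[[[0,0,0.08,0,0,0,0.085],[0,0,0.058,0,0,0,0.085],[0,0,0,0,0,0,0.085],[0,0,0,0,0,0,0.045],[0,0,0,0,0,0,0.045],[0,0,0,0,0,0,0.045],[0,0,0,0,0,0,0.045],[0,0,0,0,0,0,0.045],[0,0,0,0,0,0,0.045]]]' --force 30

```text
clock: 29.4
position: [0.4902, 0.4317, 0.0204]
tool_rot: [-3.141, 0.0, 2.734]
force: [-1.0, -2.6, 4.5]
width: 0.0513
grasp_force: 30.0
```

```bash
python3 r.py .4902 .432
```

```text
yaw 2.734 [0.4902 0.4317 0.0204] dx dy 0.0001 0.0003 F [-1.  -2.6  4.5]
```

drive_effector --steps '[[[0,0,-0.08,0,0,0,0.045],[0,0,-0.12,0,0,0,0.045],[0,0,-0.16,0,0,0,0.045],[0,0,0,0,0,0,0.045],[-0.012,-0.104,0,0,0,0,0.045],[-0.024,-0.208,0,0,0,0,0.045],[-0.024,-0.208,0,0,0,0,0.045],[-0.024,-0.208,0,0,0,0,0.045],[-0.024,-0.208,0,0,0,0,0.045],[-0.012,-0.104,0,0,0,0,0.045],[0,0,0,0,0,0,0.045],[0,0,0,0,0,0,0.045]]]'

```text
clock: 30.9
position: [0.415, 0.1819, 0.1094]
tool_rot: [3.141, -0.0, 2.734]
force: [-0.8, -0.3, -1.1]
width: 0.051
grasp_force: 30.0
```

```bash
python3 r.py .4142 .1803
```

```text
yaw 2.7336 [0.415  0.1819 0.1094] dx dy 0.0001 -0.0018 F [-0.8 -0.3 -1.1]
```

In the tool's units: 0.02 m is 0.08, 0.01 m is 0.04.

drive_effector --steps '[[[0,-0.0072,0.08,0,0,0,0.045],[0,0,0.04,0,0,0,0.045],[0,0,0.02,0,0,0,0.045],[0,0,0,0,0,0,0.045],[0,0,0,0,0,0,0.045]]]'

```text
clock: 31.52
position: [0.4143, 0.1799, 0.0753]
tool_rot: [3.141, 0.001, 2.734]
force: [-0.4, 0.4, -2.1]
width: 0.051
grasp_force: 30.0
```

```bash
python3 r.py .4142 .1803
```

```text
yaw 2.734 [0.4143 0.1799 0.0753] dx dy 0.0003 0.0003 F [-0.4  0.4 -2.1]
```

In the tool's units: 0.004 m is 0.016, 0.003 m is 0.012.

drive_effector --steps '[[[0.0008,0.0012,0.016,0,0,0,0.045],[0,0,0.012,0,0,0,0.045],[0,0,0.01,0,0,0,0.045],[0,0,0,0,0,0,0.045],[0,0,0,0,0,0,0.045]]]'

```text
clock: 32.15
position: [0.4139, 0.18, 0.0655]
tool_rot: [3.141, 0.0, 2.734]
force: [-0.4, -0.1, -1.6]
width: 0.0509
grasp_force: 30.0
```

```bash
python3 r.py .4142 .1803
```

```text
yaw 2.7337 [0.4139 0.18   0.0655] dx dy -0.0001 0.0004 F [-0.4 -0.1 -1.6]
```

In the tool's units: 0.0008 m is 0.0032, 0.0005 m is 0.002.

drive_effector --steps '[[[0,0,0.0032,0,0,0,0.045],[0,0,0.002,0,0,0,0.045],[0,0,0,0,0,0,0.045],[0,0,0,0,0,0,0.045]]]'

```text
clock: 32.65
position: [0.414, 0.1801, 0.0644]
tool_rot: [3.141, 0.0, 2.734]
force: [-0.6, -0.7, 2.0]
width: 0.0511
grasp_force: 30.0
```

```bash
python3 r.py .4142 .1803
```

```text
yaw 2.7338 [0.414  0.1801 0.0644] dx dy -0.0001 0.0003 F [-0.6 -0.7  2. ]
```

In the tool's units: -0.04 m is -0.16, 0.0236 m is 0.0944.

drive_effector --steps '[[[0,0,0,0,0,0,0.075],[0,0,0,0,0,0,0.075],[0,0,0,0,0,0,0.075],[0,0,-0.08,0,0,0,0.075],[0,0,-0.12,0,0,0,0.06],[-0.08,0.0472,-0.04,0,0,0,0.05],[-0.16,0.0944,0,0,0,0,0.05],[-0.16,0.0944,0,0,0,0,0.05],[-0.16,0.0944,0,0,0,0,0.05],[-0.16,0.0944,0,0,0,0,0.05],[-0.08,0.0472,0,0,0,0,0.05],[0,0,0,0,0,0,0.05]]]' --force 5

```text
clock: 34.15
position: [0.6453, 0.209, 0.1232]
tool_rot: [-3.141, -0.0, 2.733]
force: [-0.3, -0.1, 0.0]
width: 0.0502
grasp_force: 0.0
```

drive_effector --steps '[[[0,0,0,0,0,0.0555,0.05],[0,0,0,0,0,0.0555,0.05],[0,0,0,0,0,0.0555,0.05],[0,0,0,0,0,0.0555,0.05],[0,0,0,0,0,0.0555,0.05],[0,0,0,0,0,0.0555,0.05],[0,0,0,0,0,0.0555,0.05],[0,0,0,0,0,0.0555,0.05],[0,0,0,0,0,0.0555,0.05],[0,0,0,0,0,0,0.05],[0,0,0,0,0,0,0.05]]]'

```text
clock: 35.52
position: [0.6436, 0.209, 0.1242]
tool_rot: [-3.141, 0.0, 1.166]
force: [0.5, 0.6, 0.5]
width: 0.0499
grasp_force: 0.0
```

```bash
python3 r.py .6445 .209
```

Run:
```python
from h import *
a=[]
for n in('scene','top'):
    f=grab(n);u,v=np.round(proj(f,np.array([.4143,.181,.05]))).astype(int)
    c=f['pixels'][v-35:v+35,u-40:u+40];a.append(cv2.resize(c,(400,350),interpolation=cv2.INTER_CUBIC))
cv2.imwrite('pics/g.png',np.hstack(a))
```

```text
yaw 1.1659 [0.6436 0.209  0.1242] dx dy 0.0004 0.0008 F [0.5 0.6 0.5]
```

View pics/g.png

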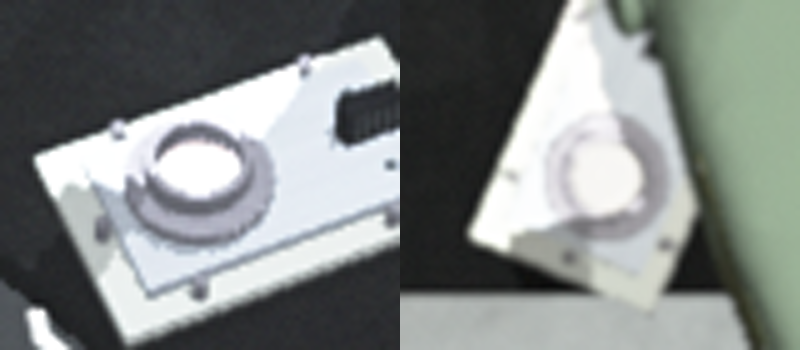

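The ring sits level on the dish at (200,190) scene and (607,175) top, centred. Next is the humidity lid by its knob.

In the tool's units: 0.04 m is 0.16, 0.015 m is 0.06.

drive_effector --steps '[[[0.0016,0.0032,0.16,0,0,0,0.05],[0,0,0.16,0,0,0,0.05],[0,0,0.06,0,0,0,0.05],[0,0,0.0188,0,0,0,0.05],[0,0,0,0,0,0,0.05],[0,0,0,0,0,0,0.01],[0,0,0,0,0,0,0.01],[0,0,0,0,0,0,0.01],[0,0,0,0,0,0,0.01],[0,0,0,0,0,0,0.01],[0,0,0,0,0,0,0.01]]]' --force 4

```text
clock: 37.0
position: [0.6453, 0.2091, 0.0248]
tool_rot: [3.141, -0.0, 1.163]
force: [-0.9, -0.7, 4.3]
width: 0.0193
grasp_force: 4.0
```

```bash
python3 r.py .6445 .209
```

```text
yaw 1.1633 [0.6453 0.2091 0.0248] dx dy -0.0004 -0.0006 F [-0.9 -0.7  4.3]
```

In the tool's units: -0.025 m is -0.1, -0.1745 rad is -0.0555.

drive_effector --steps '[[[0,0,0,0,0,0,0.05],[0,0,0,0,0,0,0.05],[0,0,0,0,0,0,0.05],[0,0,-0.1,0,0,-0.0555,0.05],[0,0,0,0,0,-0.0555,0.05],[0,0,0,0,0,-0.0555,0.05],[0,0,0,0,0,-0.0555,0.05],[0,0,0,0,0,-0.0555,0.05],[0,0,0,0,0,-0.0555,0.05],[0,0,0,0,0,-0.0555,0.05],[0,0,0,0,0,-0.0555,0.05],[0,0,0,0,0,-0.0555,0.05]]]' --force 4

```text
clock: 38.5
position: [0.6451, 0.209, 0.0493]
tool_rot: [-3.142, -0.0, 2.74]
force: [0.2, -0.1, 0.3]
width: 0.05
grasp_force: 0.0
```

drive_effector --steps '[[[0,0,0,0,0,0,0.05]]]'

```text
clock: 38.62
position: [0.6451, 0.209, 0.0493]
tool_rot: [-3.142, -0.0, 2.732]
force: [0.0, -0.6, 0.2]
width: 0.0502
grasp_force: 0.0
```

```bash
python3 r.py .6453 .2091
```

```text
yaw 2.7317 [0.6451 0.209  0.0493] dx dy -0.0001 0.0001 F [ 0.  -0.6  0.2]
```

In the tool's units: 0.015 m is 0.06, 0.0093 m is 0.0372.

drive_effector --steps '[[[0,0,0.06,0,0,0,0.05],[0,0,0.0372,0,0,0,0.05],[0,0,0,0,0,0,0.05],[0,0,0,0,0,0,0.01],[0,0,0,0,0,0,0.01],[0,0,0,0,0,0,0.01],[0,0,0,0,0,0,0.01],[0,0,0,0,0,0,0.01],[0,0,0,0,0,0,0.01]]]' --force 15

```text
clock: 39.75
position: [0.6453, 0.2091, 0.0255]
tool_rot: [3.141, 0.0, 2.734]
force: [0.0, -0.5, 2.4]
width: 0.0192
grasp_force: 15.0
```

```bash
python3 r.py .6453 .2091
```

```text
yaw 2.7337 [0.6453 0.2091 0.0255] dx dy 0.0 0.0 F [ 0.  -0.5  2.4]
```

drive_effector --steps '[[[0,0,-0.08,0,0,0,0.01],[0,0,-0.16,0,0,0,0.01],[0,0,-0.2,0,0,0,0.01],[0,0,0,0,0,0,0.01],[0.08,-0.0472,0,0,0,0,0.01],[0.16,-0.0944,0,0,0,0,0.01],[0.16,-0.0944,0,0,0,0,0.01],[0.16,-0.0944,0,0,0,0,0.01],[0.16,-0.0944,0,0,0,0,0.01],[0.082,-0.048,0,0,0,0,0.01],[0,0,0,0,0,0,0.01],[0,0,0,0,0,0,0.01]]]'

```text
clock: 41.25
position: [0.4152, 0.1803, 0.1349]
tool_rot: [3.141, 0.001, 2.734]
force: [0.5, -0.5, -0.5]
width: 0.0192
grasp_force: 15.0
```

```bash
python3 r.py .414 .1801
```

```text
yaw 2.7338 [0.4152 0.1803 0.1349] dx dy 0.001 -0.0007 F [ 0.5 -0.5 -0.5]
```

In the tool's units: 0.02 m is 0.08, 0.012 m is 0.048.

drive_effector --steps '[[[0.004,-0.0024,0.08,0,0,0,0.01],[0,0,0.048,0,0,0,0.01],[0,0,0.024,0,0,0,0.01],[0,0,0,0,0,0,0.01],[0,0,0,0,0,0,0.01]]]'

```text
clock: 41.88
position: [0.4136, 0.1801, 0.0975]
tool_rot: [3.141, 0.001, 2.734]
force: [-0.2, -0.0, 0.0]
width: 0.0192
grasp_force: 15.0
```

```bash
python3 r.py .414 .1801
```

```text
yaw 2.7337 [0.4136 0.1801 0.0975] dx dy -0.0004 0.0002 F [-0.2 -0.   0. ]
```

In the tool's units: 0.006 m is 0.024, 0.005 m is 0.02.

drive_effector --steps '[[[-0.0012,0.0008,0.024,0,0,0,0.01],[0,0,0.02,0,0,0,0.01],[0,0,0.008,0,0,0,0.01],[0,0,0.004,0,0,0,0.01],[0,0,0,0,0,0,0.01],[0,0,0,0,0,0,0.01]]]'

```text
clock: 42.62
position: [0.4135, 0.18, 0.0833]
tool_rot: [3.141, 0.0, 2.734]
force: [0.1, 0.4, -0.4]
width: 0.0187
grasp_force: 15.0
```

```bash
python3 r.py .414 .1801
```

```text
yaw 2.7338 [0.4135 0.18   0.0833] dx dy -0.0004 0.0003 F [ 0.1  0.4 -0.4]
```

In the tool's units: 0.0008 m is 0.0032, 0.0004 m is 0.0016.

drive_effector --steps '[[[0,0,0.0032,0,0,0,0.01],[0,0,0,0,0,0,0.01],[0,0,0.0016,0,0,0,0.01],[0,0,0,0,0,0,0.01],[0,0,0,0,0,0,0.01]]]'

```text
clock: 43.25
position: [0.4136, 0.18, 0.0824]
tool_rot: [3.141, 0.0, 2.734]
force: [-1.4, -1.1, 5.1]
width: 0.019
grasp_force: 15.0
```

```bash
python3 r.py .414 .1801
```

```text
yaw 2.7338 [0.4136 0.18   0.0824] dx dy -0.0004 0.0002 F [-1.4 -1.1  5.1]
```

Contact at the expected height. I'll release, retreat and inspect.

In the tool's units: 0.05 m is 0.2, -0.04 m is -0.16.

drive_effector --steps '[[[0,0,0,0,0,0,0.05],[0,0,0,0,0,0,0.05],[0,0,0,0,0,0,0.05],[0,0,-0.08,0,0,0,0.05],[0,0,-0.16,0,0,0,0.05],[0,0,-0.16,0,0,0,0.05],[-0.08,0.12,0,0,0,0,0.05],[-0.12,0.2,0,0,0,0,0.05],[-0.12,0.2,0,0,0,0,0.05],[-0.08,0.12,0,0,0,0,0.05],[0,0,0,0,0,0,0.05],[0,0,0,0,0,0,0.05]]]' --force 5

```text
clock: 44.75
position: [0.5678, 0.2867, 0.1814]
tool_rot: [-3.14, -0.001, 2.734]
force: [-0.1, -0.2, -0.4]
width: 0.0499
grasp_force: 0.0
```

Run:
```python
from h import *
a=[]
for n in('scene','top'):
    f=grab(n);u,v=np.round(proj(f,np.array([.4143,.181,.06]))).astype(int)
    c=f['pixels'][v-35:v+35,u-40:u+40];a.append(cv2.resize(c,(400,350),interpolation=cv2.INTER_CUBIC))
    w=cloud(f);p=w[(abs(w[...,0]-.4137)<.045)&(abs(w[...,1]-.18)<.045)];z=p[:,2]
    q=p[(z>.06)&(z<.085)];print(n,'cap',len(q),np.percentile(q[:,2],[10,50,90]),q[:,:2].mean(0),'max',z.max())
    A=np.c_[q,np.ones(len(q))];A[:,2]=1
    if len(q)>20:
        r=q[(q[:,2]>np.median(q[:,2])-.004)];print(np.linalg.lstsq(np.c_[r[:,:2],np.ones(len(r))],r[:,2],rcond=None)[0])
cv2.imwrite('pics/i.png',np.hstack(a))
```

```text
scene cap 468 [0.06661261 0.07090519 0.07324884] [0.40890709 0.17678918] max 0.6527449247834229
[0.00323954 0.00099916 0.06996906]Traceback (most recent call last):
  File "<stdin>", line 7, in <module>
    return _quantile_unchecked(
        a, q, axis, out, overwrite_input, method, keepdims, weights)
    return _ureduce(a,
                    func=_quantile_ureduce_func,
    ...<5 lines>...
                    overwrite_input=overwrite_input,
                    method=method)
    r = func(a, **kwargs)
    result = _quantile(arr,
                       quantiles=q,
    ...<2 lines>...
                       out=out,
                       weights=wgt)
    slices_having_nans = np.isnan(arr[-1, ...])
                                  ~~~^^^^^^^^^
IndexError: index -1 is out of bounds for axis 0 with size 0
```

Run:
```python
from h import *
s=np.load('scene.npz');w=cloud(s)
m=np.zeros(w.shape[:2],bool);m[200:300,260:350]=1
m&=(w[...,2]>.066)&(w[...,2]<.076);print('cap top',m.sum(),rect(w[m][:,:2]),cv2.minEnclosingCircle((w[m][:,:2]*1000).astype(np.float32)))
g=cv2.imread('pics/d.png');n=cv2.resize(s['pixels'][210:310,245:380],None,fx=5,fy=5,interpolation=cv2.INTER_CUBIC)
for nm,i in(('then',g),('now',n)):
    k=cv2.cvtColor(i,cv2.COLOR_BGR2GRAY)[170:255,410:505];v,u=np.nonzero(k<70);print(nm,'pull px',u.mean()/5,v.mean()/5,len(u))
st=bot.read_state();print(st['clock'],st['force'],abs(st['qd']).max())
```

```text
cap top 430 ((438.8230285644531, 159.3617401123047), (61.46311950683594, 128.8151092529297), 52.00438690185547) ((445.5603332519531, 167.02325439453125), 65.91251373291016)
then pull px 9.363028169014084 8.381426056338029 2272
now pull px 8.901539815222174 8.498372195336561 2273
44.85 [-0.09140287  0.11625699 -0.17241327] 0.005810793248643833
```

Run:
```python
from h import *
s=np.load('scene.npz');cv2.imwrite('pics/j.png',cv2.resize(s['pixels'][205:315,245:380],None,fx=5,fy=5,interpolation=cv2.INTER_CUBIC))
```

```text
(no output)
```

View pics/j.png

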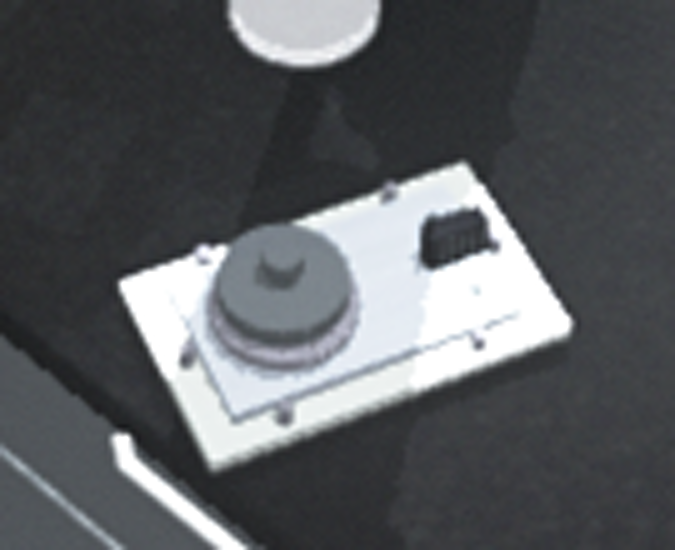

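The insert lies between the pins. The ring and grey lid sit level and concentric at (283,290), and the gripper is well away. Handing in.

```bash
python3 -c "
from workcell import bot
print(bot.hand_in())"
```

```text
the job is handed in; nothing more can be done
None
```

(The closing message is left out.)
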